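# Put the drill battery on timed charge

## Robot

A 7-joint arm with a two-finger parallel gripper is mounted at the origin on a cart in front of the work surface, level with it; the furniture and walls round the work are solid. World frame = base frame: x ahead of the robot, y to its left, z up, the work surface at z = 0. Lengths are in m, angles in rad, forces in N, time in s.
With the tool pointing down it reaches from about 0.425 to 0.925 m from the base axis. Payload 6.8 kg.
Tool frame: the origin (TCP) lies at the very end of the fingers, on their centre line; the grasp point (between the pads) lies 19 mm behind it; z points along the fingers, y is the line along which they close (so a half turn about z gives the same grasp; the last joint's range is limited). The gripper opens to 85 mm and grips with 20 to 120 N. Pads are 22 mm wide; open, the fingers measure 114 mm over their backs; the gripper's body (76 mm by 85 mm) begins 54 mm behind the grasp point. The pads swing forward as they close: fully open they stand 13 mm farther back than shut.
Start: joints at [-1.321, 0.477, 0.022, 1.555, -0.011, 1.109, -0.083], TCP at [0.236, 0.632, 0.231] pointing down, gripper open.
Joint ranges: [-2.96, 2.96], [-0.34, 2.1], [-1.41, 1.46], [0.24, 2.44], [-1.37, 4.51], [0.17, 1.92], [-2.96, 2.96]. Speed limits (rad/s): [2.39, 2.39, 3.14, 3.14, 3.14, 3.14, 3.14].

## Interface

Orientations are given as a unit quaternion [w, x, y, z].
In Python, from station import bot, read_camera, camera_info gives the robot as it stands (bot), with the cameras as plain functions.
- The arm moves only by the tool creep_tool, called after ">>>" as name(argument=value, ...), one argument or row to a line, values as JSON. Schema: {"type":"object","properties":{"deltas":{"type":"object","properties":{"sx":{"type":"array","items":{"type":"number"},"minItems":1,"maxItems":20},"sy":{"type":"array","items":{"type":"number"},"minItems":1,"maxItems":20},"sz":{"type":"array","items":{"type":"number"},"minItems":1,"maxItems":20},"spin":{"type":"array","items":{"type":"number"},"minItems":1,"maxItems":20},"jaw":{"type":"array","items":{"type":"number"},"minItems":1,"maxItems":20}},"additionalProperties":false,"required":["sx","sy","sz","spin","jaw"]},"grip_force":{"type":"number"},"only":{"type":"string"},"quiet":{"type":"boolean"},"lines":{"type":"string"}},"required":["deltas"],"additionalProperties":false}. deltas is an object with one list for each field, all of the same length, 1 to 20, a row being the entries at one place: sx, sy, sz (the shift in m), spin (a turn about the tool's z in rad), jaw (the opening from 0.0 (shut) to 1.0 (fully open)); each row shifts and turns the commanded pose from where the row before left it, along the tool's axes as they then stand; what a row does not reach is not made up. A row lasts 1/10 s, in which the tool goes at most 0.05 m and 0.15 rad, less where a joint would pass 70% of its speed; a pose out of reach is approached as far as the arm can. The fingers move at their own pace and stop on an object; grip_force is the grip in N (left out, the last holds). Time passes only in rows, so rows that do not move let the fingers close. The tool returns the time, the measured TCP pose, the force, the opening and the grip force at its end. only (a regular expression) keeps the lines of the reply that match it, lines (a string "A,B") keeps lines A to B, and quiet returns only ok. Input that does not fit is refused with a message, and nothing moves.
- bot.get_obs(): the state, without advancing time (a new reading comes with each control period).
- read_camera(name): name is "scene" or "top" or "wrist"; returns the picture (480x640x3 uint8, blue, green, red); there is no depth.
- camera_info(name): a dict with "vertical_fov" (degrees; the focal length in pixels is half the picture's height over the tangent of half this angle, whatever the lens; pixels are square), "cx", "cy" (the principal point, pixels), "k1" (the pictures are not rectified: a ray, as slopes to the right and down, at radius r is drawn at 1 + k1 r^2 times it, then the intrinsics apply), "view" (4x4, takes a point from world to camera coordinates); the wrist camera has in their place "hand_eye" (4x4, takes a point from camera to tool coordinates, whose origin is the TCP and whose axes are the flange's). Camera axes: x right, y up, looking along -z (the intrinsics and any distortion apply to the point x, -y, -z); pixel columns grow to the right and rows downward; lengths in m; the calibration is good to about 2 mm. A picture is of the moment at which its call begins: read the wrist's pose just before it. camera_info takes no time and is no camera call.
- bot.hand_in(): hands the job in; it is judged then, once.
The state is a dict: "t": time; "q": joint angles; "joint_vel": joint speeds; "joint_torque": joint torques, N m; "eef_pos": TCP position; "tool_rot": TCP orientation; "contact_force": force on the tool from outside, world axes, zero at the start; "torque": the same for the moment, N m; "gripper_width": opening from 0.0 (shut) to 1.0 (fully open); "grasp_force": force on a finger pad.
Only numpy, scipy, OpenCV 4.12 (cv2) and the standard library are available. Lean on these libraries where they do the work, as an engineer would, in place of code of your own. Each camera call takes 0.05 s, during which the arm holds its last target. There are 200 camera calls.

## Task

Put the drill battery on charge: push the orange-banded pack along its rails until it is fully home in the charger. Then wind the timer: turn its red lever clockwise past the red mark at the top end of the scale, and bring it back down until it points at the yellow tab. Leave the tab and the other things on the bench as they are.

Things in the scene. Friction and masses are not known exactly. Their poses are not given: they have to be found in the camera images.
- charger: Charger 150 (x) x 236 (y) x 72 mm high, fixed to the bench; origin at the centre of its underside, front to -x. Left half (+y): black deck 45 mm high, two grey rails 116 mm long along x, and at their far end a green tower, 44 mm above the deck, that stops the pack (its face at x = +45 mm). Right half (-y): green console 72 mm high with the timer dial on top.
- pack: Battery pack, black with orange band, 105 (x) x 68 (y) x 57 mm, 0.3 to 0.6 kg. A flanged foot under the rails lets it only slide along the charger's x (2 mm of play). Origin: centre of its underside, on the deck; flat rear face to push on at x = -52 mm, 14 to 56 mm above the origin. Starts 36 to 55 mm short of home. Slides at 2 to 8 N; a sprung catch clicks under its nose in the last 30 mm.
- pack_home (a point): Where the pack's origin is when the pack stands against the tower, fully home; axes as the charger's (+x is the way the pack is pushed). Around the charger: a wall shelf overhangs the bench 0.50 m up, beyond x = 0.66 m; a vise, up to 183 mm high, stands to the right front (x below 0.47 m, y from -0.16 to 0.04 m); a grinder, 255 mm high, to the left (y above 0.37 m, x below 0.54 m).
- dial_center (a point): Centre of the dial's face, 74 mm above the bench; axes as the charger's. White dial 120 mm across, 60 minutes over 240 degrees: zero tick 120 degrees left (counter-clockwise from above) of the charger's +x, then clockwise a tick each 5 minutes (20 degrees), longer each 15; the last, the 60-minute top mark, is broad and red, 120 degrees right of +x.
- winder (a joint): Red winding lever, rad clockwise (from above) from the zero tick: 4.19 at the red top mark, end stop 4.60; 0.0698 is one minute. Starts at 0.1 to 1.0. Friction 0.1 Nm, stays where left. A red bar 12 mm wide from a black hub (radius 17 mm) to 51 mm from the axis, 6 to 28 mm above the dial face, white line on top; can be pushed on either flank.
- lever_tip (a point): Pointing end of the red lever, on its midline, 54 mm from the dial's axis, 12 mm above the dial face.
- set_tab (a joint): Angle of the yellow set-time tab, rad, on the same scale and in the same sense as winder; somewhere from 20 to 46 minutes. Stiff; not to be turned.
- tab_point (a point): Point of the yellow tab (9 mm wide, its top 3 mm above the dial face, on the black rim ring of the dial): on the tab's midline, also 54 mm from the dial's axis and 12 mm above the dial face, so it meets lever_tip when the lever points at the tab.
- spare_pack: A second pack of the same shape with a blue band, standing on the bench to the right; origin at the centre of its underside. Not needed.
- wrench_small: Small bright combination wrench, 28x154x6 mm, lying in front of the charger; origin at the centre of its underside.
- screwdriver_yellow: Yellow screwdriver, 181 mm long, lying to the right of the vise; origin at the centre of its underside.
- jar_washers: Jar with a screw lid, 66 mm across, 100 mm high, left of the charger towards the back; origin at the centre of its underside.
- block_oak: Oak offcut, 45x75x45 mm, left of the charger; origin at the centre of its underside.
- wax_tin: Flat yellow tin, 68 mm across, 26 mm high, right of the charger; origin at the centre of its underside.

How it is judged:
By the outcome, as a careful person would: the job done as asked, in the order asked, and still so for the second after the job is handed in, with the robot touching nothing.
It also fails if it takes over 61 s, if anything falls off the work surface, if the arm or the gripper's body presses on something with over 40 N, if the wrist force passes 120 N, or if a joint passes its speed limit or range.

## Working session

There is one attempt and no reset: what is moved stays moved. The work goes in short steps, Python scripts to look and compute and a tool call to move; the robot and the scene stay as the last step left them, time stands still between calls to the robot, and variables do not carry over. Pictures are saved under pics/ and viewed, at most 10 in all, crops included, and the job is handed in when it is done.

```bash
ls; mkdir -p pics; python3 - <<'E'
from station import bot, read_camera, camera_info
import cv2
o=bot.get_obs()
print(o['t'],o['eef_pos'],o['tool_rot'],o['gripper_width'])
for n in("scene","top","wrist"):
    im=read_camera(n); cv2.imwrite(f"pics/{n}0.png",im); print(n,camera_info(n))
E
```

```text
pics
station.py
0.0 [0.23617543 0.6316909  0.23031075] [-1.06543411e-04  1.77918083e-01  9.84044855e-01 -9.31467749e-04] 0.9997424167277635
scene {'vertical_fov': 43.68593876969171, 'cx': 308.8339265085835, 'cy': 236.11974010956013, 'k1': -0.030944906831103618, 'view': array([[ 0.81954162, -0.57272709, -0.01830887, -0.39784122],
       [ 0.4345946 ,  0.60042198,  0.67128308, -0.33030839],
       [-0.37346895, -0.55810136,  0.74097491, -1.24503488],
       [ 0.        ,  0.        ,  0.        ,  1.        ]])}
top {'vertical_fov': 45.29090440963996, 'cx': 321.26677500898376, 'cy': 238.99497789545723, 'k1': -0.1798777948436421, 'view': array([[ 0.44025663, -0.89771966,  0.01653809, -0.16878773],
       [ 0.69950003,  0.35447787,  0.62052006, -0.45928919],
       [-0.56291545, -0.26161968,  0.78401616, -1.26591108],
       [ 0.        ,  0.        ,  0.        ,  1.        ]])}
wrist {'vertical_fov': 71.00374421875703, 'cx': 320.8241000060307, 'cy': 242.44137130514355, 'k1': -0.04681873389965333, 'hand_eye': array([[ 8.76757443e-05,  9.50870600e-01,  3.09588589e-01,
         7.98504761e-02],
       [ 9.99999923e-01,  3.53921021e-05, -3.91904130e-04,
        -8.31636580e-05],
       [-3.83607106e-04,  3.09588600e-01, -9.50870523e-01,
        -1.42257030e-01],
       [ 0.00000000e+00,  0.00000000e+00,  0.00000000e+00,
         1.00000000e+00]])}
```

View pics/scene0.png

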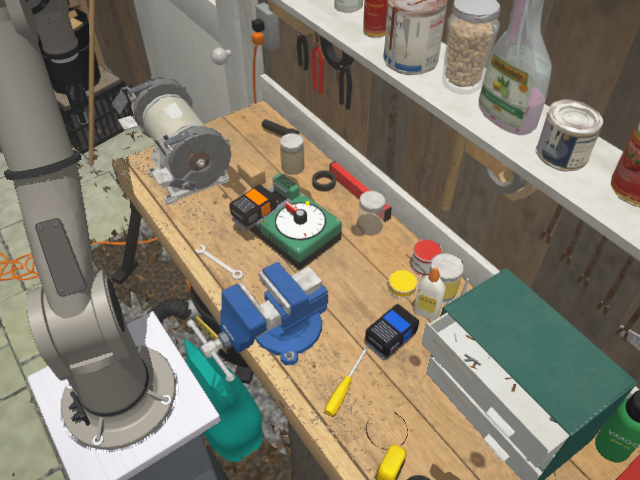

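View pics/top0.png

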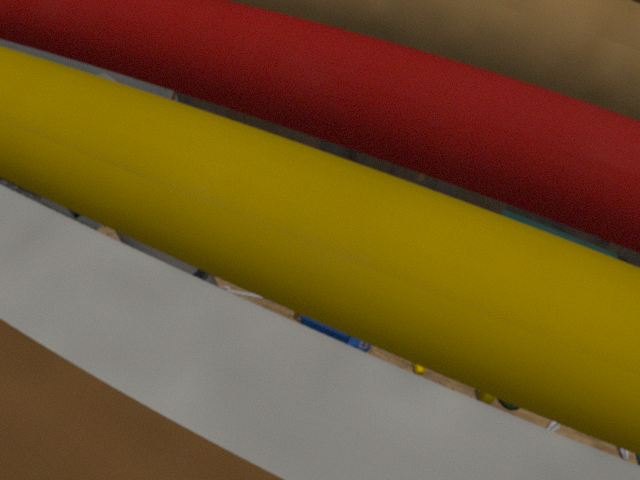

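The scene picture shows the dial at about (300,220), the pack with its orange band at (252,205) and the tower at (287,186). The vise is at (285,310) and the spare pack at (390,330). The top camera is blocked by large red and yellow objects, so I'll use the scene and wrist cameras.

```bash
cat > h.py <<'E'
import numpy as np, cv2
from station import bot, read_camera, camera_info
from scipy.spatial.transform import Rotation as R
def tool():
    o=bot.get_obs(); T=np.eye(4); q=o['tool_rot']
    T[:3,:3]=R.from_quat([q[1],q[2],q[3],q[0]]).as_matrix(); T[:3,3]=o['eef_pos']; return T
def cam(name,T=None):
    i=camera_info(name); C=(T@i['hand_eye']) if name=='wrist' else np.linalg.inv(i['view'])
    f=240/np.tan(np.radians(i['vertical_fov']/2))
    return dict(C=C,K=np.array([[f,0,i['cx']],[0,f,i['cy']],[0,0,1]]),D=np.array([i['k1'],0,0,0.]))
def rays(c,px):
    s=cv2.undistortPoints(np.array(px,float).reshape(-1,1,2),c['K'],c['D']).reshape(-1,2)
    d=np.c_[s[:,0],-s[:,1],-np.ones(len(s))]@c['C'][:3,:3].T
    return c['C'][:3,3],d
def onz(c,px,z):
    o,d=rays(c,px); return o+d*((z-o[2])/d[:,2])[:,None]
def proj(c,P):
    p=(np.atleast_2d(P)-c['C'][:3,3])@c['C'][:3,:3]
    return cv2.projectPoints(p*[1,-1,-1],np.zeros(3),np.zeros(3),c['K'],c['D'])[0].reshape(-1,2)
def tri(cs,pxs):
    A=np.zeros((3,3));b=np.zeros(3)
    for c,p in zip(cs,pxs):
        o,d=rays(c,[p]);d=d[0]/np.linalg.norm(d);M=np.eye(3)-np.outer(d,d);A+=M;b+=M@o
    return np.linalg.solve(A,b)
E
python3 - <<'E'
from h import *
np.set_printoptions(precision=4,suppress=True)
c=cam('scene')
print(onz(c,[(300,220)],.074),onz(c,[(252,203)],.1),onz(c,[(287,180)],.089))
T=tool();print(T)
im=cv2.imread('pics/scene0.png')[150:290,190:370];cv2.imwrite('pics/sc.png',cv2.resize(im,None,fx=4,fy=4,interpolation=cv2.INTER_CUBIC))
E
```

```text
[[0.5534 0.1328 0.074 ]] [[0.4768 0.2293 0.1   ]] [[0.5992 0.2585 0.089 ]]
[[-0.9367  0.3502 -0.0004  0.2363]
 [ 0.3502  0.9367 -0.0013  0.6319]
 [-0.0001 -0.0013 -1.      0.2306]
 [ 0.      0.      0.      1.    ]]
```

View pics/sc.png

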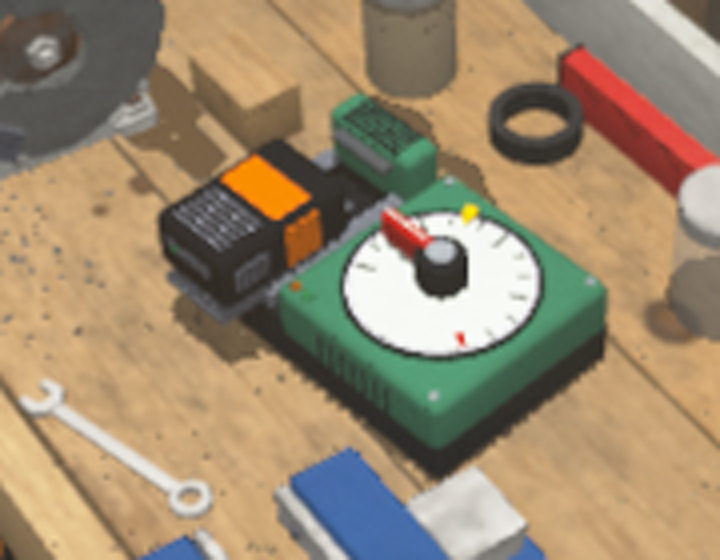

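The crop shows the lever at about 5–10 minutes, near crop (400,225). The yellow tab is at (470,213), the red top mark at (460,340), and the pack is short of the tower. Next I lift, square up the tool, and bring the wrist camera over the charger.

>>> creep_tool(
  deltas={"sx": [0,0,0,0,-0.014,-0.014,-0.014,-0.014,-0.014,-0.014,-0.014,-0.014,-0.014,-0.014,-0.014,-0.014,0,0,0],"sy": [0,0,0,0,-0.04,-0.04,-0.04,-0.04,-0.04,-0.04,-0.04,-0.04,-0.04,-0.04,-0.04,-0.04,0,0,0],"sz": [-0.03,-0.03,-0.03,-0.03,0,0,0,0,0,0,0,0,0,0,0,0,0,0,0],"spin": [-0.13,-0.13,-0.13,-0.13,0,0,0,0,0,0,0,0,0,0,0,0,0,0,0],"jaw": [0,0,0,0,0,0,0,0,0,0,0,0,0,0,0,0,0,0,0]},
)

```text
t: 2.05
eef_pos: [0.4791, 0.1868, 0.3511]
tool_rot: [-0.0, -0.082, 0.997, 0.0]
contact_force: [-0.0, -0.0, 0.9]
gripper_width: -0.0
grasp_force: 0.0
```

```bash
python3 - <<'E'
from h import *
T=tool();im=read_camera('wrist');cv2.imwrite('pics/w1.png',im);np.save('w1.npy',T)
print(T.round(4),bot.get_obs()['contact_force'])
E
```

```text
[[-9.866e-01 -1.631e-01 -6.000e-04  4.791e-01]
 [-1.631e-01  9.866e-01  3.000e-04  1.868e-01]
 [ 6.000e-04  4.000e-04 -1.000e+00  3.511e-01]
 [ 0.000e+00  0.000e+00  0.000e+00  1.000e+00]] [-1.01766657 -0.33697609  0.01007112]
```

View pics/w1.png

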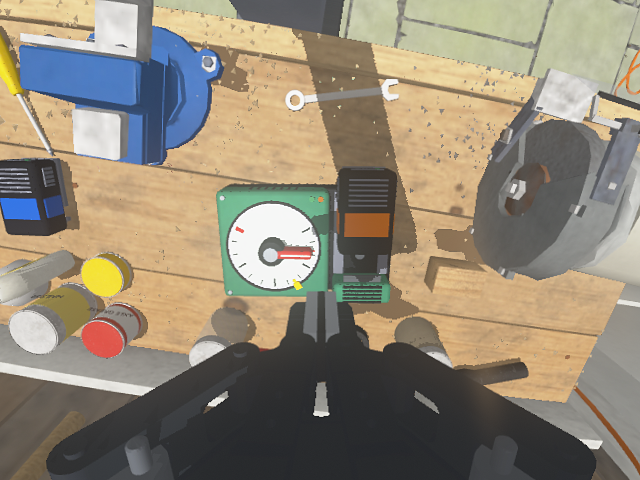

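In the wrist picture, the dial's centre is at about (272,245), with the red lever pointing right at (295,252). The tab is at (297,286), the red mark at (239,230), the orange band at (367,225) and the pack's rear edge at row 168. I'll take a second view, closer and shifted.

>>> creep_tool(
  deltas={"sx": [-0.03,-0.03,0,0,0,0],"sy": [-0.02,-0.02,-0.02,0,0,0],"sz": [0.03,0.03,0.02,0,0,0],"spin": [0,0,0,0,0,0],"jaw": [0,0,0,0,0,0]},
)

```text
t: 2.7
eef_pos: [0.5486, 0.1384, 0.2726]
tool_rot: [0.001, -0.082, 0.997, 0.001]
contact_force: [-0.4, 0.3, 0.4]
gripper_width: -0.0
grasp_force: 0.0
```

```bash
cat > seg.py <<'E'
from h import *
def masks(im):
    h=cv2.cvtColor(im,cv2.COLOR_BGR2HSV)
    r=lambda a,b:cv2.inRange(h,np.array(a),np.array(b))
    return dict(white=r((0,0,165),(180,45,255)),red=r((0,150,90),(5,255,255))|r((172,150,90),(180,255,255)),
      yellow=r((24,170,120),(33,255,255)),orange=r((7,190,120),(18,255,255)),green=r((55,80,30),(90,255,200)))
def blobs(m,amin=8):
    n,l,s,c=cv2.connectedComponentsWithStats(m)
    return sorted([(int(s[i,4]),c[i].round(1).tolist(),s[i,:4].tolist()) for i in range(1,n) if s[i,4]>=amin],reverse=True)
E
python3 - <<'E'
from seg import *
T=tool();im=read_camera('wrist');cv2.imwrite('pics/w2.png',im);np.save('w2.npy',T)
s=read_camera('scene');cv2.imwrite('pics/s2.png',s)
print(T.round(4)[:3,3])
for n in('w1','w2','s2'):
    M=masks(cv2.imread(f'pics/{n}.png'))
    for k,m in M.items(): print(n,k,blobs(m)[:7])
E
```

```text
[0.5486 0.1384 0.2726]
w1 white [(8188, [584.2, 56.9], [534, 0, 106, 123]), (4940, [271.3, 244.4], [228, 204, 91, 85]), (3044, [621.7, 240.8], [578, 151, 62, 134]), (2857, [102.2, 30.6], [20, 0, 118, 57]), (2138, [96.2, 133.4], [71, 109, 50, 52]), (1681, [371.6, 20.2], [347, 0, 52, 47]), (1654, [74.1, 378.7], [0, 361, 156, 35])]
w1 red [(1085, [101.6, 339.1], [82, 322, 40, 35]), (51, [112.3, 323.1], [97, 318, 27, 16]), (39, [301.6, 252.7], [291, 252, 19, 3]), (38, [293.5, 257.3], [278, 255, 33, 4]), (20, [239.2, 229.5], [236, 227, 8, 6])]
w1 yellow [(1156, [101.2, 277.1], [82, 259, 40, 37]), (682, [8.5, 69.2], [0, 34, 24, 61]), (49, [296.8, 284.6], [293, 279, 9, 11])]
w1 orange [(343, [380.3, 224.5], [368, 214, 21, 23]), (86, [629.8, 70.9], [619, 51, 21, 37]), (27, [633.9, 463.5], [627, 453, 13, 21])]
w1 green [(3733, [270.9, 236.1], [216, 191, 113, 105]), (623, [361.9, 291.0], [333, 282, 57, 20])]
w2 white [(7649, [311.2, 210.3], [260,
[... 1503 characters left out ...]
 445, 29, 35]), (437, [402.7, 280.2], [390, 270, 27, 21]), (432, [337.4, 396.7], [325, 376, 26, 40]), (8, [306.9, 202.9], [306, 202, 3, 3])]
s2 orange [(179, [255.6, 196.3], [245, 189, 22, 16]), (124, [10.2, 268.1], [0, 253, 27, 27]), (69, [265.2, 209.1], [261, 203, 9, 13]), (20, [117.1, 242.8], [110, 242, 16, 2]), (20, [29.2, 271.4], [24, 267, 12, 8]), (15, [32.6, 256.2], [29, 254, 6, 8]), (13, [435.4, 271.6], [433, 270, 5, 5])]
s2 green [(16598, [550.9, 364.8], [442, 269, 198, 211]), (4505, [226.8, 407.8], [184, 339, 79, 123]), (1512, [301.2, 230.9], [261, 185, 80, 77]), (164, [506.0, 106.1], [488, 93, 35, 25]), (39, [277.6, 177.8], [274, 174, 9, 10]), (10, [483.8, 90.1], [483, 88, 3, 5])]
```

View pics/w2.png

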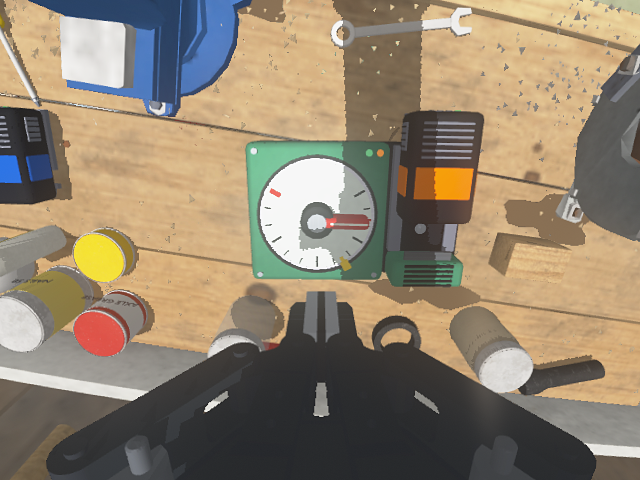

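```bash
cat > meas.py <<'E'
from seg import *
np.set_printoptions(precision=4,suppress=True)
def dial(im,c,guess,Z=.074):
    """ellipse of white face (incl. shadow) -> centre ray on z=Z, radius; tab & lever & mark rel. to it"""
    h=cv2.cvtColor(im,cv2.COLOR_BGR2HSV); H,W=h.shape[:2]
    g=proj(c,guess)[0]; th=np.linspace(0,2*np.pi,60)
    poly=proj(c,np.c_[guess[0]+.066*np.cos(th),guess[1]+.066*np.sin(th),np.full(60,Z)]).astype(np.int32)
    roi=np.zeros((H,W),np.uint8);cv2.fillConvexPoly(roi,poly,255)
    w=cv2.inRange(h,np.array((0,0,85)),np.array((180,60,255)))&roi
    n,l,s,_=cv2.connectedComponentsWithStats(w); k=1+np.argmax(s[1:,4])
    ct=cv2.findContours((l==k).astype(np.uint8),cv2.RETR_EXTERNAL,cv2.CHAIN_APPROX_NONE)[0][0]
    P=onz(c,cv2.convexHull(ct).reshape(-1,2),Z)[:,:2]
    (cx,cy),r=cv2.fitEllipse(P.astype(np.float32)*1000)[:2]
    return np.array([cx,cy])/1000,np.array(r)/2,h,roi
def pts(h,roi,lo,hi,lo2=None,hi2=None):
    m=cv2.inRange(h,np.array(lo),np.array(hi))
    if lo2: m|=cv2.inRange(h,np.array(lo2),np.array(hi2))
    y,x=np.nonzero(m&roi); return np.c_[x,y]
def rel(c,px,C,Z):
    P=onz(c,px,Z)[:,:2]-C; return np.hypot(*P.T),np.arctan2(P[:,1],P[:,0])
E
python3 - <<'E'
from meas import *
for n in('w1','w2','s2'):
    im=cv2.imread(f'pics/{n}.png'); c=cam('scene') if n=='s2' else cam('wrist',np.load(n+'.npy'))
    C,r,h,roi=dial(im,c,np.array([.5534,.1328,.074])); C,r,h,roi=dial(im,c,np.array([*C,.074]))
    print(n,'centre',C,'semi',r)
    y=pts(h,roi,(18,130,60),(34,255,255)); R_,a=rel(c,y,C,.075); print(' tab',len(y),R_.mean(),R_.max(),np.degrees(a.mean()))
    red=pts(h,roi,(0,110,60),(7,255,255),(170,110,60),(180,255,255))
    R_,a=rel(c,red,C,.074);a=np.degrees(a); mk=a<-60
    print(' mark',mk.sum(),R_[mk].mean(),a[mk].mean())
    P=onz(c,red[~mk],.102)[:,:2]-C; R_=np.hypot(*P.T); print(' lever',len(P),R_.min(),R_.max(),np.degrees(np.arctan2(*P.mean(0)[::-1])))
    o=pts(h,np.full(h.shape[:2],255,np.uint8),(6,170,60),(20,255,255))
    lab=blobs(cv2.inRange(h,np.array((6,170,60)),np.array((20,255,255))),60)[:3];print(' orange',lab)
E
python3 - <<'E'
import cv2
im=cv2.imread('pics/w2.png')[95:295,235:495];cv2.imwrite('pics/w2c.png',cv2.resize(im,None,fx=3,fy=3,interpolation=cv2.INTER_CUBIC))
E
```

```text
w1 centre [0.5515 0.1363] semi [62.3711 64.3671]
 tab 52 0.0597419898654135 0.06560989698034445 38.291655216942594
 mark 26 0.05002376514712306 -109.57627170157512
 lever 204 0.008991045230768692 0.053822156282577006 100.44597573024834
 orange [(930, [368.6, 224.4], [346, 213, 44, 24]), (401, [611.2, 430.9], [575, 388, 65, 86]), (111, [629.6, 71.2], [618, 50, 22, 39])]
w2 centre [0.5511 0.1351] semi [61.1934 64.5223]
 tab 66 0.060539428231917325 0.06567176009245361 38.7152989874089
 mark 48 0.04883939032595817 -109.7927090738164
 lever 241 0.009239792888653543 0.051394062418155355 99.65960269106039
 orange [(1797, [442.9, 183.2], [414, 167, 60, 33]), (228, [402.0, 180.3], [398, 166, 9, 31])]
s2 centre [0.554  0.1317] semi [60.1041 60.7688]
 tab 14 0.061755016898856485 0.06769393803315388 40.18764155195346
 mark 4 0.04743655973775231 -111.76486083853413
 lever 64 0.010733019739192218 0.045233616073954395 116.59443744500213
 orange [(279, [16.0, 267.1], [0, 253, 37, 28]), (197, [255.7, 196.3], [245, 188, 22, 17]), (92, [434.1, 274.7], [430, 268, 9, 13])]
```

View pics/w2c.png

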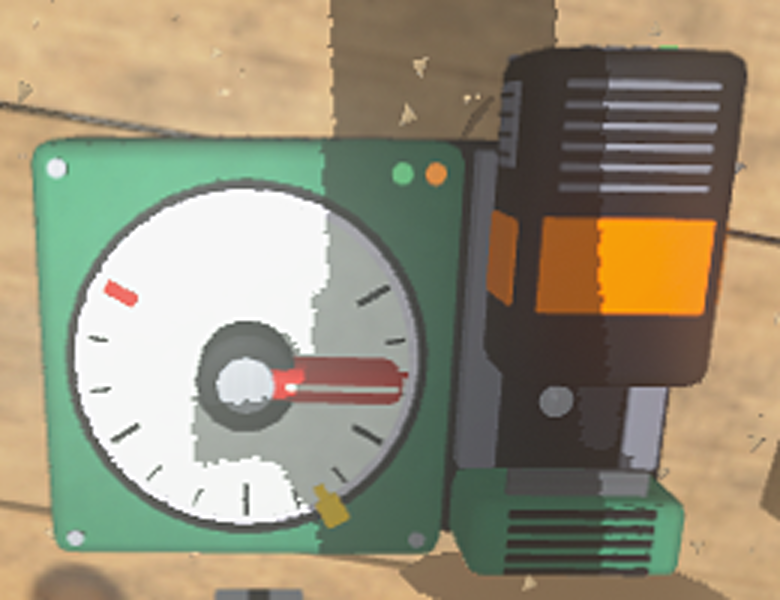

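The crop shows the pack's rear top edge at w2 row ~112, columns 405–481, and the tower front at crop row ~475. The dial's red mark, ticks, lever and tab are all clear. Now the pack's rear face.

```bash
python3 - <<'E'
from meas import *
T1,T2=np.load('w1.npy'),np.load('w2.npy');c1,c2=cam('wrist',T1),cam('wrist',T2)
# orange band top centre from masks (z check), vent/band
def band(n):
    h=cv2.cvtColor(cv2.imread(f'pics/{n}.png'),cv2.COLOR_BGR2HSV)
    m=cv2.inRange(h,np.array((6,170,60)),np.array((20,255,255)))
    k=np.zeros_like(m)
    if n=='w1':k[205:245,346:392]=255
    else:k[160:205,411:476]=255
    return cv2.boxPoints(cv2.minAreaRect(np.argwhere(m&k)[:,::-1].astype(np.float32)))
b1,b2=band('w1'),band('w2');print(b1,b2)
for a,b in((b1,b2),):
    for i in range(4):print('band corner',tri([c1,c2],[a[i],b[i]]))
y=np.radians(10.3);ex=np.array([np.cos(y),np.sin(y)]);ey=np.array([-ex[1],ex[0]]);C=np.array([.5515,.135])
def ch(P):P=P[:,:2]-C;return np.c_[P@ex,P@ey]
f=lambda x,yy:(235+x/3,95+yy/3)
px=[f(515,60),f(735,55),f(500,380),f(700,383)]
print('pack top rel dial (charger axes) z=.1',ch(onz(c2,px,.1)))
print('console corners',ch(onz(c2,[f(33,143),f(463,143),f(55,552),f(440,550)],.070)))
print('tower top front',ch(onz(c2,[f(505,475),f(655,475)],.089)))
E
```

```text
[[346. 236.]
 [346. 213.]
 [389. 213.]
 [389. 236.]] [[413.8167 198.7135]
 [414.4167 166.9135]
 [473.0185 168.0192]
 [472.4185 199.8192]]
band corner [0.5149 0.2247 0.0938]
band corner [0.4859 0.2189 0.0922]
band corner [0.4762 0.2691 0.1023]
band corner [0.5039 0.275  0.106 ]
pack top rel dial (charger axes) z=.1 [[-0.0965  0.0816]
 [-0.0978  0.1473]
 [ 0.0009  0.0826]
 [ 0.0027  0.1482]]
console corners [[-0.0742 -0.0685]
 [-0.0721  0.0732]
 [ 0.0726 -0.0723]
 [ 0.074   0.0715]]
tower top front [[0.0376 0.0891]
 [0.0384 0.1414]]
```

>>> creep_tool(
  deltas={"sx": [0,0.0345,0.0345,0.0345,0.0345,0,0,0,0,0,0,0,0],"sy": [0,0.0277,0.0277,0.0277,0.0277,0,0,0,0,0,0,0,0],"sz": [0,0,0,0,0,0.04,0.04,0.04,0.04,0.035,0,0,0],"spin": [-0.016,0,0,0,0,0,0,0,0,0,0,0,0],"jaw": [0,0,0,0,0,0,0,0,0,0,0,0,0]},
)

```text
t: 4.1
eef_pos: [0.3944, 0.2218, 0.0782]
tool_rot: [0.001, -0.089, 0.996, 0.001]
contact_force: [0.1, 0.5, 0.3]
gripper_width: 0.002
grasp_force: 0.0
```

```bash
python3 - <<'E'
from meas import *
T=tool();im=read_camera('scene');cv2.imwrite('pics/s3.png',im);print(T)
im=im[140:280,190:370];cv2.imwrite('pics/s3c.png',cv2.resize(im,None,fx=4,fy=4,interpolation=cv2.INTER_CUBIC))
E
```

```text
[[-0.9841 -0.1775  0.0026  0.3944]
 [-0.1775  0.9841  0.0022  0.2218]
 [-0.003   0.0017 -1.      0.0782]
 [ 0.      0.      0.      1.    ]]
```

View pics/s3c.png

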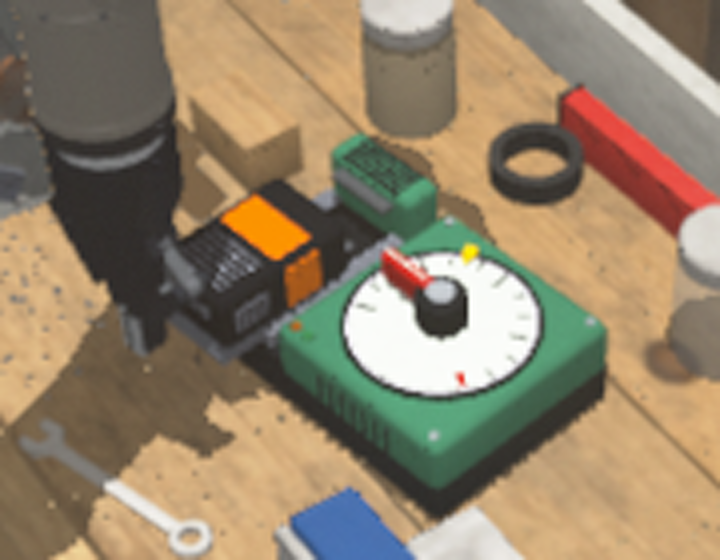

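The closed fingers stand behind the pack's rear face, clear of everything, so I push.

>>> creep_tool(
  deltas={"sx": [-0.015,-0.01,-0.01,-0.008,-0.008,0],"sy": [0,0,0,0,0,0],"sz": [0,0,0,0,0,0],"spin": [0,0,0,0,0,0],"jaw": [0,0,0,0,0,0]},
)

```text
t: 4.75
eef_pos: [0.4447, 0.2301, 0.0764]
tool_rot: [0.001, -0.089, 0.996, 0.0]
contact_force: [0.5, -0.4, 1.2]
gripper_width: -0.002
grasp_force: 0.0
```

>>> creep_tool(
  deltas={"sx": [-0.006,-0.005,0],"sy": [0,0,0],"sz": [0,0,0],"spin": [0,0,0],"jaw": [0,0,0]},
)

```text
t: 5.05
eef_pos: [0.455, 0.232, 0.0763]
tool_rot: [0.001, -0.089, 0.996, 0.0]
contact_force: [-0.4, 0.5, -0.4]
gripper_width: -0.004
grasp_force: 0.1
```

>>> creep_tool(
  deltas={"sx": [-0.004,0],"sy": [0,0],"sz": [0,0],"spin": [0,0],"jaw": [0,0]},
)

```text
t: 5.25
eef_pos: [0.459, 0.2327, 0.0764]
tool_rot: [0.001, -0.089, 0.996, 0.0]
contact_force: [-0.1, 0.5, -0.8]
gripper_width: 0.002
grasp_force: 0.0
```

>>> creep_tool(
  deltas={"sx": [-0.004,-0.004],"sy": [0,0],"sz": [0,0],"spin": [0,0],"jaw": [0,0]},
)

```text
t: 5.45
eef_pos: [0.4647, 0.2337, 0.0761]
tool_rot: [-0.002, -0.089, 0.996, -0.0]
contact_force: [-13.0, -2.1, 9.5]
gripper_width: 0.002
grasp_force: 7.1
```

```bash
python3 - <<'E'
from seg import *
im=read_camera('scene');cv2.imwrite('pics/s4.png',im)
for n in('s3','s4'):
  m=masks(cv2.imread(f'pics/{n}.png'))['orange']; print([b for b in blobs(m,30) if 230<b[1][0]<300])
E
```

```text
[(191, [256.0, 196.6], [245, 189, 23, 16]), (113, [257.4, 38.1], [252, 32, 12, 15]), (77, [265.3, 208.8], [261, 203, 9, 13])]
[(176, [269.0, 187.9], [260, 180, 20, 16]), (114, [257.5, 38.2], [252, 32, 12, 15]), (67, [277.9, 199.9], [274, 194, 8, 13])]
```

>>> creep_tool(
  deltas={"sx": [-0.004,-0.002],"sy": [0,0],"sz": [0,0],"spin": [0,0],"jaw": [0,0]},
)

```text
t: 5.7
eef_pos: [0.4646, 0.2335, 0.0749]
tool_rot: [-0.007, -0.09, 0.996, -0.002]
contact_force: [-24.2, -2.7, 15.2]
gripper_width: -0.001
grasp_force: 12.5
```

>>> creep_tool(
  deltas={"sx": [-0.003,-0.002],"sy": [0,0],"sz": [0,0],"spin": [0,0],"jaw": [0,0]},
)

```text
t: 5.9
eef_pos: [0.4646, 0.2334, 0.074]
tool_rot: [-0.012, -0.09, 0.996, -0.003]
contact_force: [-37.3, -5.0, 27.0]
gripper_width: 0.004
grasp_force: 19.3
```

```bash
python3 - <<'E'
from meas import *
im=read_camera('scene');cv2.imwrite('pics/s5.png',im);c=cam('scene')
for n in('s3','s4','s5'):
  m=masks(cv2.imread(f'pics/{n}.png'))['orange']
  for b in blobs(m,120):
    if 230<b[1][0]<300 and b[1][1]>100:print(n,b[0],onz(c,[b[1]],.102))
E
```

```text
s3 191 [[0.4958 0.241  0.102 ]]
s4 176 [[0.5389 0.2486 0.102 ]]
s5 168 [[0.5391 0.248  0.102 ]]
```

The pack advanced 43.5 mm and then stalled firmly: no motion while the force rose to 37 N, which matches the measured gap to the tower. I back off, rise, and check it from above while measuring the lever again.

>>> creep_tool(
  deltas={"sx": [0.02,0.03,0,0,0,-0.04,-0.04,-0.04,-0.03,0,0,0],"sy": [0,0,0,0,0,-0.03,-0.03,-0.03,-0.02,0,0,0],"sz": [0,0,-0.05,-0.05,-0.05,-0.03,0,0,0,0,0,0],"spin": [0,0,0,0,0,0,0,0,0,0,0,0],"jaw": [0,0,0,0,0,0,0,0,0,0,0,0]},
)

```text
t: 7.15
eef_pos: [0.5876, 0.1494, 0.2518]
tool_rot: [-0.0, -0.09, 0.996, 0.0]
contact_force: [0.0, 0.1, 0.2]
gripper_width: 0.001
grasp_force: 0.0
```

```bash
cat > look.py <<'E'
from meas import *
import sys
n=sys.argv[1]
T=tool();im=read_camera('wrist');cv2.imwrite(f'pics/{n}.png',im);np.save(n+'.npy',T);c=cam('wrist',T)
C,r,h,roi=dial(im,c,np.array([.5515,.135,.074]))
print('tool',T[:3,3],np.degrees(np.arctan2(-T[1,0],-T[0,0])),'centre',C,'semi',r)
y=pts(h,roi,(18,130,60),(34,255,255))
if len(y): R_,a=rel(c,y,C,.075); print(' tab',len(y),R_.mean(),np.degrees(a.mean()))
red=pts(h,roi,(0,110,60),(7,255,255),(170,110,60),(180,255,255))
m=np.zeros(roi.shape,np.uint8);m[red[:,1],red[:,0]]=1
for b in blobs(m,6):
    for Z in(.075,.102):
        P=onz(c,[b[1]],Z)[0,:2]-C;print(' red',b[0],b[1],Z,np.hypot(*P),np.degrees(np.arctan2(P[1],P[0])))
E
python3 look.py w3
python3 - <<'E'
import cv2
im=cv2.imread('pics/w3.png')[60:320,200:520];cv2.imwrite('pics/w3c.png',cv2.resize(im,None,fx=2.3,fy=2.3,interpolation=cv2.INTER_CUBIC))
E
```

```text
tool [0.5876 0.1494 0.2518] 10.287692354312307 centre [0.5515 0.1358] semi [61.4149 65.2302]
 tab 80 0.06010867993904898 38.50726939060914
 red 202 [332.5, 184.9] 0.075 0.018972329872670956 85.90716986630865
 red 202 [332.5, 184.9] 0.102 0.017434512458948576 97.74186005645299
 red 54 [266.4, 152.8] 0.075 0.049558709134004626 -109.91037827021098
 red 54 [266.4, 152.8] 0.102 0.046752934024535314 -114.028624264033
 red 36 [365.2, 183.8] 0.075 0.04944622164098606 96.07462584537011
 red 36 [365.2, 183.8] 0.102 0.04573530320933911 100.5553411076435
 red 20 [365.0, 190.4] 0.075 0.050348534927029225 88.94903436832261
 red 20 [365.0, 190.4] 0.102 0.04611540380324622 93.40978157795573
```

View pics/w3c.png

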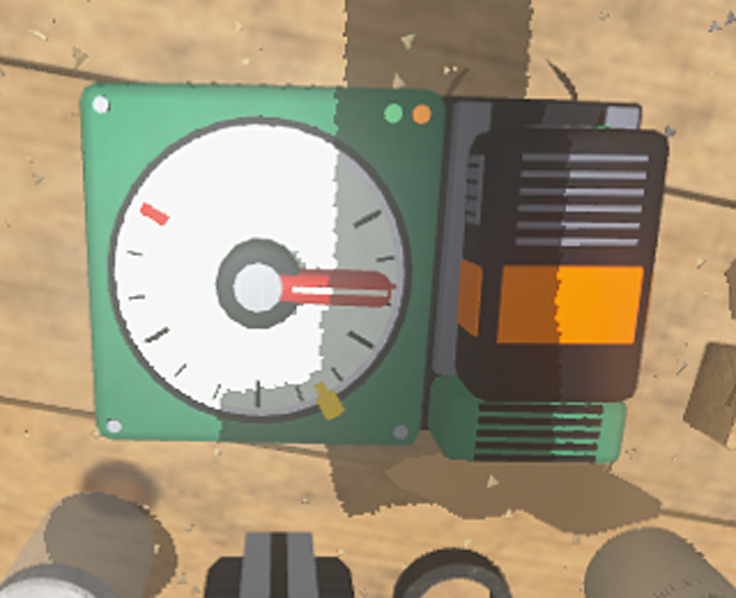

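The pack now stands against the tower with no gap. The lever is at about 8 minutes and the tab sits between the 20 and 25 ticks. Next I plan the clockwise sweep, with the tool aligned to the charger and the waypoints in charger axes.

```bash
cat > plan.py <<'E'
from meas import *
def wp(phi,side,r=.038,a=.011,b=.008,gap=0):  # phi deg (charger), side +1: finger on CCW flank, -1: CW flank
    p=np.radians(phi);u=np.array([np.cos(p),np.sin(p)]);t=np.array([-u[1],u[0]])*side
    return r*u+t*(.006+a*abs(t[0])+b*abs(t[1])+gap)
C=np.array([.5515,.1355]);y=np.radians(10.3);E=np.array([[np.cos(y),np.sin(y)],[-np.sin(y),np.cos(y)]])
def tc(): return E@(tool()[:2,3]-C)
def rows(w): # charger -> tool steps in mm
    d=np.diff(np.array(w),axis=0)*1000; d[:,0]*=-1; return d.round(1)
E
python3 - <<'E'
from plan import *
p0=tc();print(p0)
w=[p0,wp(88,1,gap=.008)]+[wp(f,1) for f in np.linspace(80,-132,15)]
print(np.array(w).round(4));print(rows(w).tolist())
E
```

```text
[0.0378 0.0075]
[[ 0.0378  0.0075]
 [-0.0239  0.0389]
 [-0.0113  0.0406]
 [-0.0014  0.0426]
 [ 0.0096  0.0416]
 [ 0.0206  0.0371]
 [ 0.0301  0.0289]
 [ 0.0368  0.0176]
 [ 0.0403  0.0085]
 [ 0.0421 -0.0005]
 [ 0.0413 -0.0105]
 [ 0.0374 -0.0207]
 [ 0.0301 -0.03  ]
 [ 0.0197 -0.0369]
 [ 0.0103 -0.0409]
 [ 0.0002 -0.0427]
 [-0.0109 -0.0413]]
[[61.8, 31.4], [-12.6, 1.7], [-10.0, 2.0], [-11.0, -1.0], [-11.0, -4.6], [-9.5, -8.2], [-6.7, -11.3], [-3.5, -9.1], [-1.7, -9.0], [0.8, -10.0], [3.9, -10.2], [7.3, -9.2], [10.4, -6.9], [9.4, -4.1], [10.1, -1.7], [11.1, 1.4]]
```

>>> creep_tool(
  deltas={"sx": [0.031,0.0308,0,0,0,0,0,0,0],"sy": [0.0157,0.0157,0,0,0,0,0,0,0],"sz": [0,0,0.04,0.04,0.04,0.03,0.016,0,0],"spin": [0,0,0,0,0,0,0,0,0],"jaw": [0,0,0,0,0,0,0,0,0]},
)

```text
t: 8.1
eef_pos: [0.5217, 0.1692, 0.0867]
tool_rot: [0.0, -0.09, 0.996, 0.0]
contact_force: [1.1, -0.3, -0.1]
gripper_width: 0.002
grasp_force: 0.0
```

```bash
python3 -c "
from plan import *
print(tc(),tool()[2,3])"
```

```text
[-0.0233  0.0385] 0.086677128349093
```

>>> creep_tool(
  deltas={"sx": [-0.0126,-0.010,-0.011,-0.011,-0.0095,-0.0067,0],"sy": [0.002,0.002,-0.001,-0.0046,-0.0082,-0.0113,0],"sz": [0,0,0,0,0,0,0],"spin": [0,0,0,0,0,0,0],"jaw": [0,0,0,0,0,0,0]},
)

```text
t: 8.8
eef_pos: [0.588, 0.1568, 0.0864]
tool_rot: [0.002, -0.088, 0.996, -0.0]
contact_force: [0.5, 0.1, -0.2]
gripper_width: -0.002
grasp_force: 0.3
```

```bash
python3 -c "
from plan import *
print(tc(),wp(4.3,1),tool()[2,3])"; python3 look.py w4
```

```text
[0.0397 0.0145] [0.0368 0.0176] 0.086439033925286
tool [0.588  0.1568 0.0864] 10.069616323716158 centre [0.5521 0.1354] semi [58.7446 62.1481]
 tab 36 0.062020268829120234 42.56229936296829
 red 1615 [277.3, 298.4] 0.075 0.03992528045007267 -0.27336018380190735
 red 1615 [277.3, 298.4] 0.102 0.02532403556385068 2.6553331239799873
 red 278 [194.0, 169.3] 0.075 0.049426217060436345 -111.00740942006179
 red 278 [194.0, 169.3] 0.102 0.04288820490877617 -121.18037874698187
```

>>> creep_tool(
  deltas={"sx": [-0.001,-0.0015,0.0008,0.004,0.0073,0.010,0.009,0],"sy": [-0.007,-0.008,-0.010,-0.010,-0.009,-0.007,-0.004,0],"sz": [0,0,0,0,0,0,0,0],"spin": [0,0,0,0,0,0,0,0],"jaw": [0,0,0,0,0,0,0,0]},
)

```text
t: 9.65
eef_pos: [0.5661, 0.097, 0.0863]
tool_rot: [-0.0, -0.088, 0.996, -0.001]
contact_force: [1.5, -0.7, 0.1]
gripper_width: -0.002
grasp_force: 0.5
```

```bash
python3 -c "
from plan import *
print(tc(),wp(-101.7,1),wp(-132,1),tool()[2,3])"; python3 look.py w5
```

```text
[ 0.0074 -0.0405] [ 0.0103 -0.0409] [-0.0109 -0.0413] 0.08632589889797876
tool [0.5661 0.097  0.0863] 10.101523061017408 centre [0.5498 0.1342] semi [57.5171 61.3828]
 tab 32 0.05699854916094507 40.478103357423734
 red 2672 [347.9, 284.0] 0.075 0.025805644552711796 -76.54933481875494
 red 2672 [347.9, 284.0] 0.102 0.030238329526766645 -101.46071834556133
 red 236 [315.7, 236.8] 0.075 0.04778069843436692 -108.94954445920632
 red 236 [315.7, 236.8] 0.102 0.05194290519402764 -117.20286954580398
```

>>> creep_tool(
  deltas={"sx": [0.009,0.009,0,0],"sy": [-0.001,0.001,0,0],"sz": [0,0,0,0],"spin": [0,0,0,0],"jaw": [0,0,0,0]},
)

```text
t: 10.1
eef_pos: [0.5488, 0.0957, 0.0859]
tool_rot: [-0.001, -0.089, 0.996, -0.0]
contact_force: [0.8, -0.9, 1.3]
gripper_width: -0.004
grasp_force: 0.7
```

```bash
python3 -c "
from plan import *
print(tc(),tool()[2,3])"; python3 look.py w6
python3 - <<'E'
import cv2
im=cv2.imread('pics/w6.png')[130:400,180:500];cv2.imwrite('pics/w6c.png',cv2.resize(im,None,fx=2.2,fy=2.2,interpolation=cv2.INTER_CUBIC))
E
```

```text
[-0.0098 -0.0387] 0.08594977145078413
tool [0.5488 0.0957 0.0859] 10.218569562666179 centre [0.5499 0.1345] semi [57.481  60.7871]
 tab 1 0.06645605308493512 34.879213336382776
 red 2824 [356.6, 290.9] 0.075 0.023286608025618008 -111.60734104374602
 red 2824 [356.6, 290.9] 0.102 0.03435395600647303 -127.84292951526662
```

View pics/w6c.png

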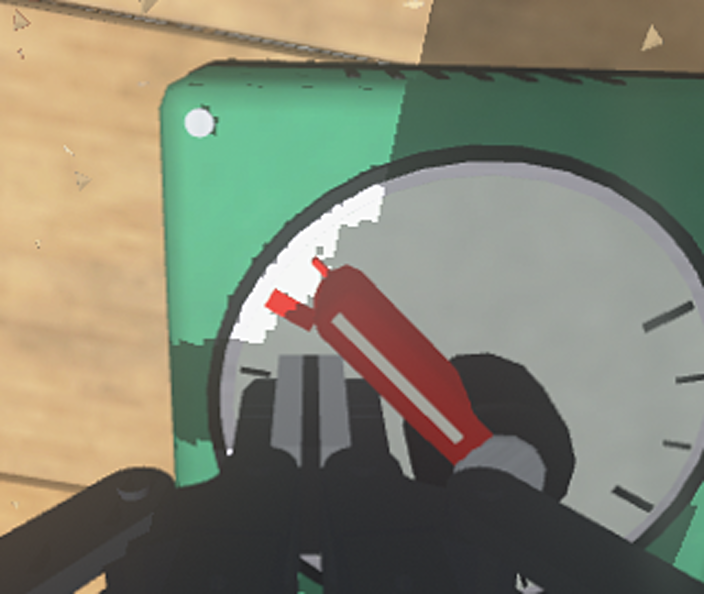

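The lever has passed the red mark: its pointer tip is at crop (318,262), beyond the mark at (290,305). I compute its exact angle from the white line (crop (335,317)–(460,440)), then the return path.

```bash
python3 - <<'E'
from plan import *
c=cam('wrist',np.load('w6.npy'))
P=onz(c,[(180+335/2.2,130+317/2.2),(180+460/2.2,130+440/2.2)],.102);d=P[0]-P[1]
a=np.degrees(np.arctan2(d[1],d[0]));print('lever world',a,'charger',a-10.3, P-[*C,0])
phi=a-10.3
w=[tc(),wp(phi,-1,gap=.008)]+[wp(f,-1) for f in np.linspace(phi+8,15,12)]
print(np.array(w).round(4).tolist());print(rows(w).tolist())
E
```

```text
lever world -126.36472127801905 charger -136.66472127801904 [[-0.0283 -0.0395  0.102 ]
 [-0.0068 -0.0103  0.102 ]]
[[-0.0098, -0.0387], [-0.0464, -0.0062], [-0.039, -0.0174], [-0.0339, -0.0259], [-0.0263, -0.0331], [-0.0167, -0.0382], [-0.0091, -0.0413], [-0.0003, -0.0427], [0.0092, -0.0417], [0.0187, -0.0381], [0.0274, -0.0318], [0.0342, -0.023], [0.0385, -0.0131], [0.041, -0.0062]]
[[36.6, 32.5], [-7.4, -11.3], [-5.1, -8.5], [-7.6, -7.2], [-9.6, -5.1], [-7.6, -3.1], [-8.8, -1.4], [-9.5, 0.9], [-9.5, 3.6], [-8.6, 6.3], [-6.8, 8.8], [-4.3, 9.9], [-2.5, 6.9]]
```

>>> creep_tool(
  deltas={"sx": [-0.004,0,0,0.02,0.0206,0,0,0,0,0],"sy": [-0.004,0,0,0.018,0.0185,0,0,0,0,0],"sz": [0,-0.03,-0.03,0,0,0,0.03,0.03,0,0],"spin": [0,0,0,0,0,0,0,0,0,0],"jaw": [0,0,0,0,0,0,0,0,0,0]},
)

```text
t: 11.15
eef_pos: [0.5076, 0.1209, 0.0859]
tool_rot: [-0.001, -0.089, 0.996, -0.0]
contact_force: [1.0, 0.5, -0.0]
gripper_width: 0.0
grasp_force: 0.0
```

```bash
python3 -c "
from plan import *
print(tc(),tool()[2,3])"
```

```text
[-0.0458 -0.0065] 0.08586950047952105
```

>>> creep_tool(
  deltas={"sx": [-0.0074,-0.005,-0.0076,-0.0096,-0.0076,-0.0088,-0.0095,-0.0095,-0.0086,0,0],"sy": [-0.0113,-0.0085,-0.0072,-0.005,-0.003,-0.0014,0.001,0.0036,0.0063,0,0],"sz": [0,0,0,0,0,0,0,0,0,0,0],"spin": [0,0,0,0,0,0,0,0,0,0,0],"jaw": [0,0,0,0,0,0,0,0,0,0,0]},
)

```text
t: 12.25
eef_pos: [0.5859, 0.1102, 0.0863]
tool_rot: [0.001, -0.089, 0.996, 0.0]
contact_force: [-0.2, 0.3, -0.6]
gripper_width: 0.003
grasp_force: 0.0
```

```bash
python3 -c "
from plan import *
print(tc(),wp(-24,-1),tool()[2,3])"; python3 look.py w7
```

```text
[ 0.0294 -0.031 ] [ 0.0275 -0.0317] 0.08634373991741974
tool [0.5859 0.1102 0.0863] 10.237434778193144 centre [0.5526 0.1325] semi [60.889  62.1974]
 tab 277 0.060241358485984726 41.6093072169855
 red 1498 [372.0, 309.9] 0.075 0.035649752804926715 8.271808215188514
 red 1498 [372.0, 309.9] 0.102 0.02114282680250904 -5.925055740518532
 red 257 [294.9, 191.2] 0.075 0.04708211643409861 -112.79483595388407
 red 257 [294.9, 191.2] 0.102 0.04807042544817576 -118.67922914792389
```

>>> creep_tool(
  deltas={"sx": [-0.005,-0.004,-0.0026,0,0,0.001,0],"sy": [0.009,0.0095,0.006,0,0,-0.004,0],"sz": [0,0,0,0,0,0,0],"spin": [0,0,0,0,0,0,0],"jaw": [0,0,0,0,0,0,0]},
)

```text
t: 13.0
eef_pos: [0.5915, 0.1311, 0.0862]
tool_rot: [0.0, -0.089, 0.996, 0.0]
contact_force: [0.1, -0.5, 0.3]
gripper_width: 0.005
grasp_force: 0.0
```

```bash
python3 -c "
from plan import *
print(tc())"
```

```text
[ 0.0386 -0.0114]
```

>>> creep_tool(
  deltas={"sx": [0,0,0,0,-0.02,0,0,0],"sy": [0,0,0,0,0.005,0,0,0],"sz": [-0.04,-0.04,-0.04,-0.02,0,0,0,0],"spin": [0,0,0,0,0,0,0,0],"jaw": [0,0,0,0,0,0,0,0]},
)

```text
t: 13.8
eef_pos: [0.6092, 0.1395, 0.2252]
tool_rot: [-0.001, -0.089, 0.996, -0.0]
contact_force: [0.5, -0.4, -0.4]
gripper_width: -0.001
grasp_force: 0.0
```

```bash
python3 look.py w8
python3 - <<'E'
import cv2
im=cv2.imread('pics/w8.png')[110:260,240:400];cv2.imwrite('pics/w8c.png',cv2.resize(im,None,fx=4,fy=4,interpolation=cv2.INTER_CUBIC))
E
```

```text
tool [0.6092 0.1395 0.2252] 10.188642936007096 centre [0.5518 0.1347] semi [60.5947 65.0995]
 tab 77 0.06153050824109334 39.60397000692772
 red 246 [337.4, 186.0] 0.075 0.022873325892584388 33.833189212452325
 red 246 [337.4, 186.0] 0.102 0.01868965841912221 34.99196417293727
 red 66 [276.8, 130.5] 0.075 0.048755363647123476 -110.89393724335575
 red 66 [276.8, 130.5] 0.102 0.04575905308673686 -112.78244971016503
 red 51 [354.9, 213.1] 0.075 0.051547767574229825 39.33363728076717
 red 51 [354.9, 213.1] 0.102 0.04476401741711457 40.07002596836186
 red 20 [348.8, 218.3] 0.075 0.05357097441287446 31.871018494366485
 red 20 [348.8, 218.3] 0.102 0.046540342699608446 32.24850666703805
```

View pics/w8c.png

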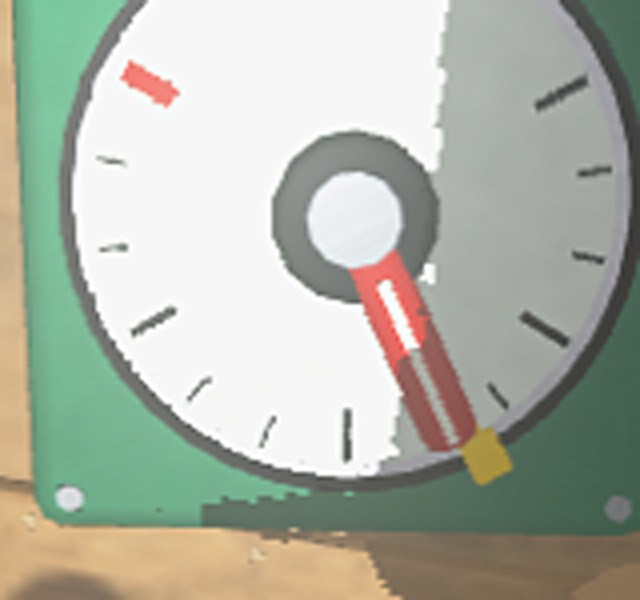

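The lever is a few degrees short of the tab. Its white line runs crop (385,285)–(452,440), and the tab is at crop (487,456). I work out the remaining angle with the axis taken from the tick circle.

```bash
cat > rest.py <<'E'
from plan import *
def fin(n,ox,oy,s,line,tab,ticks):
    c=cam('wrist',np.load(n+'.npy'));f=lambda P:np.array(P)/s+[ox,oy]
    tk=onz(c,f(ticks),.0745)[:,:2]; A=np.c_[2*tk,np.ones(len(tk))];x=np.linalg.lstsq(A,(tk**2).sum(1),rcond=None)[0]
    X=x[:2];print('axis',X,'tick r',np.hypot(*(tk-X).T),'ang',np.degrees(np.arctan2(*(tk-X).T[::-1])))
    L=onz(c,f(line),.102)[:,:2];d=L[1]-L[0];print('lever dir',np.degrees(np.arctan2(d[1],d[0])),'from axis',np.degrees(np.arctan2(*(L-X).T[::-1])))
    t=onz(c,f([tab]),.0765)[0,:2]-X;print('tab',np.hypot(*t),np.degrees(np.arctan2(t[1],t[0])))
E
python3 - <<'E'
from rest import *
fin('w8',240,110,4,[(385,285),(452,440)],(487,456),[(562,93),(545,330),(347,435),(153,321)])
print(tc())
E
```

```text
axis [0.5524 0.1359] tick r [0.0496 0.0496 0.0496 0.0496] ang [128.8695  68.7046   9.1153 -50.9264]
lever dir 34.35169969016534 from axis [35.3418 34.6356]
tab 0.06185851516298456 39.59060310421154
[ 0.0575 -0.0064]
```

The lever needs +5° counter-clockwise. I go back behind it and push a further 3 mm past the previous stop. After that I measure from the same viewpoint, because my picture-viewing budget is used up.

>>> creep_tool(
  deltas={"sx": [0.0189,0,0,0,0,0,0],"sy": [-0.005,0,0,0,0,0,0],"sz": [0,0.04,0.04,0.04,0.019,0,0],"spin": [0,0,0,0,0,0,0],"jaw": [0,0,0,0,0,0,0]},
)

```text
t: 14.55
eef_pos: [0.5925, 0.1315, 0.0873]
tool_rot: [-0.0, -0.089, 0.996, -0.0]
contact_force: [-0.3, 0.4, 0.4]
gripper_width: -0.001
grasp_force: 0.0
```

```bash
python3 -c "
from plan import *
print(tc())"
```

```text
[ 0.0396 -0.0113]
```

>>> creep_tool(
  deltas={"sx": [-0.0005,-0.0005,0.0008,0.0008,0,0,0],"sy": [0.002,0.002,0.0014,0.0014,0,0,0],"sz": [0,0,0,0,0,0,0],"spin": [0,0,0,0,0,0,0],"jaw": [0,0,0,0,0,0,0]},
)

```text
t: 15.25
eef_pos: [0.5913, 0.138, 0.0874]
tool_rot: [0.001, -0.089, 0.996, -0.0]
contact_force: [3.9, -1.9, 2.8]
gripper_width: -0.004
grasp_force: 1.7
```

```bash
python3 -c "
from plan import *
print(tc())"
```

```text
[ 0.0396 -0.0047]
```

>>> creep_tool(
  deltas={"sx": [0,0,0,0,0,-0.019,0,0,0],"sy": [-0.004,0,0,0,0,0.002,0,0,0],"sz": [0,-0.04,-0.04,-0.04,-0.019,0,0,0,0],"spin": [0,0,0,0,0,0,0,0,0],"jaw": [0,0,0,0,0,0,0,0,0]},
)

```text
t: 16.15
eef_pos: [0.6083, 0.1395, 0.2248]
tool_rot: [-0.002, -0.089, 0.996, -0.0]
contact_force: [-0.3, -0.5, 1.1]
gripper_width: -0.001
grasp_force: 0.0
```

```bash
cat > auto.py <<'E'
from rest import *
def lev(n,X=np.array([.5524,.1359])):
    im=cv2.imread(f'pics/{n}.png');c=cam('wrist',np.load(n+'.npy'))
    C,r,h,roi=dial(im,c,np.array([*X,.074]))
    red=pts(h,roi,(0,110,60),(7,255,255),(170,110,60),(180,255,255))
    P=onz(c,red,.102)[:,:2]-X;R_=np.hypot(*P.T);a=np.degrees(np.arctan2(*P.T[::-1]));k=(a>0)&(R_>.02)&(R_<.047)
    y=pts(h,roi,(18,130,60),(34,255,255));t=np.degrees(np.arctan2(*(onz(c,y,.0765)[:,:2]-X).T[::-1]))
    # white line: bright low-sat pixels between red pixels (gap of the red hull)
    hull=cv2.convexHull(red[k].astype(np.int32));m=np.zeros(roi.shape,np.uint8);cv2.fillConvexPoly(m,hull,255);m=cv2.erode(m,np.ones((3,3)))
    w=cv2.inRange(h,np.array((0,0,60)),np.array((180,105,255)))&m
    yy,xx=np.nonzero(w);Q=onz(c,np.c_[xx,yy],.102)[:,:2]-X;b=np.degrees(np.arctan2(*Q.T[::-1]))
    print(n,'C',C,'red mean',a[k].mean(),'mid',np.percentile(a[k],[5,95]).mean(),'line',len(b),np.median(b),'tab',len(t),np.median(t),'tool',np.load(n+'.npy')[:3,3])
E
python3 look.py w9 >/dev/null; python3 -c "
from auto import *
lev('w8');lev('w9')"
```

```text
w8 C [0.5525 0.1347] red mean 34.42213213319111 mid 33.69910525974143 line 211 34.36984807000094 tab 89 39.122415113429305 tool [0.6092 0.1395 0.2252]
w9 C [0.5527 0.1347] red mean 35.57467219008895 mid 34.400348100364724 line 203 36.175855131053005 tab 90 38.92706430490688 tool [0.6083 0.1395 0.2248]
```

>>> creep_tool(
  deltas={"sx": [0.019,0,0,0,0,0,0,0],"sy": [-0.002,0,0,0,0,0,0,0],"sz": [0,0.04,0.04,0.04,0.019,0,0,0],"spin": [0,0,0,0,0,0,0,0],"jaw": [0,0,0,0,0,0,0,0]},
)

```text
t: 17.0
eef_pos: [0.5924, 0.1346, 0.0886]
tool_rot: [0.001, -0.089, 0.996, 0.0]
contact_force: [0.6, 0.5, 1.1]
gripper_width: 0.0
grasp_force: 0.0
```

```bash
python3 -c "
from plan import *
print(tc())"
```

```text
[ 0.0401 -0.0082]
```

Going to (0.0386, −0.0028) needs tool +1.5 mm in x and +5.4 mm in y.

>>> creep_tool(
  deltas={"sx": [0.0005,0.0005,0.0005,0,0,0],"sy": [0.002,0.002,0.0014,0,0,0],"sz": [0.001,0.001,0,0,0,0],"spin": [0,0,0,0,0,0],"jaw": [0,0,0,0,0,0]},
)

```text
t: 17.6
eef_pos: [0.5896, 0.1393, 0.0854]
tool_rot: [0.001, -0.089, 0.996, 0.0]
contact_force: [3.4, -2.6, 2.1]
gripper_width: 0.0
grasp_force: 1.7
```

```bash
python3 -c "
from plan import *
print(tc())"
```

```text
[ 0.0382 -0.003 ]
```

>>> creep_tool(
  deltas={"sx": [0,0,0,0,0,-0.019,0,0,0],"sy": [-0.004,0,0,0,0,0.0,0,0,0],"sz": [0,-0.04,-0.04,-0.04,-0.019,0,0,0,0],"spin": [0,0,0,0,0,0,0,0,0],"jaw": [0,0,0,0,0,0,0,0,0]},
)

```text
t: 18.5
eef_pos: [0.6069, 0.1387, 0.2228]
tool_rot: [-0.002, -0.089, 0.996, -0.0]
contact_force: [0.5, 0.1, -0.4]
gripper_width: 0.001
grasp_force: 0.0
```

```bash
python3 look.py w10 >/dev/null; python3 -c "
from auto import *
lev('w8');lev('w9');lev('w10')"
```

```text
w8 C [0.5525 0.1347] red mean 34.42216139151926 mid 33.69914244561855 line 211 34.36986694112992 tab 89 39.12242616919766 tool [0.6092 0.1395 0.2252]
w9 C [0.5527 0.1347] red mean 35.574700456913135 mid 34.40038705772494 line 203 36.175879823590456 tab 90 38.927075167605835 tool [0.6083 0.1395 0.2248]
w10 C [0.5528 0.1347] red mean 39.850254790619665 mid 38.178142374793445 line 213 39.471248685242216 tab 82 38.83215706263687 tool [0.6069 0.1387 0.2228]
```

The lever line is at 39.5° and the tab at about 39°. I cross-check from a different viewpoint and also with the lever line's own slope, independent of the axis estimate.

>>> creep_tool(
  deltas={"sx": [0.02,0.02,0,0,0],"sy": [-0.05,0,0,0,0],"sz": [0,0,0,0,0],"spin": [0,0,0,0,0],"jaw": [0,0,0,0,0]},
  lines="1,2",
)

```text
t: 19.05
eef_pos: [0.5789, 0.0875, 0.224]
```

```bash
python3 look.py w11; cat >> auto.py <<'E'
def ticks(n,X=np.array([.5524,.1359])):
    """axis from centres of the dark ticks, cast on the face"""
    im=cv2.imread(f'pics/{n}.png');c=cam('wrist',np.load(n+'.npy'));h=cv2.cvtColor(im,cv2.COLOR_BGR2HSV)
    g=cv2.cvtColor(im,cv2.COLOR_BGR2GRAY);bh=cv2.morphologyEx(g,cv2.MORPH_BLACKHAT,np.ones((9,9)))
    m=((bh>30)&(h[...,1]<70)).astype(np.uint8);out=[]
    for b in blobs(m,4):
        P=onz(c,[b[1]],.0745)[0,:2];r=np.hypot(*(P-X))
        if .044<r<.0545 and b[0]<80:out.append([*P,b[0],np.degrees(np.arctan2(*(P-X)[::-1])),r])
    return np.array(out)
E
python3 -c "
from auto import *
lev('w10');lev('w11')
for n in('w10','w11'): print(ticks(n))"
```

```text
tool [0.5789 0.0875 0.224 ] 10.297397144192162 centre [0.5526 0.1328] semi [60.7259 62.4044]
 tab 21 0.06416561324573868 40.54448785034812
 red 476 [399.4, 242.7] 0.075 0.04028753031853246 44.89988095904208
 red 476 [399.4, 242.7] 0.102 0.02923222720268096 43.95404407524244
 red 70 [331.6, 177.7] 0.075 0.047145243395221484 -112.4949356225546
 red 70 [331.6, 177.7] 0.102 0.049777104751721556 -115.22356371711321
w10 C [0.5528 0.1347] red mean 39.85127081948086 mid 38.17933323806141 line 213 39.47246062903515 tab 82 38.83270438969814 tool [0.6069 0.1387 0.2228]
w11 C [0.5527 0.1327] red mean 39.04802795797143 mid 38.836084359040335 line 94 39.6014823580006 tab 33 38.12992805808242 tool [0.5789 0.0875 0.224 ]
[[  0.521    0.1743  45.     129.348    0.0496]
 [  0.5698   0.1815  44.      69.0538   0.0488]
 [  0.5837   0.0966  37.     -51.3921   0.0502]
 [  0.6019   0.1431  32.       8.3195   0.05  ]
 [  0.5351   0.1844  20.     109.598    0.0515]
 [  0.5977   0.1604  18.      28.382    0.0515]
 [  0.5532   0.1875  17.      89.1227   0.0516]
 [  0.5
[... 158 characters left out ...]
12.     -31.3522   0.0516]
 [  0.5691   0.0865  11.     -71.2943   0.0521]
 [  0.5054   0.1455   7.     168.4701   0.0479]]
[[  0.5834   0.096   47.     -52.1844   0.0505]
 [  0.521    0.1736  45.     129.7999   0.049 ]
 [  0.5701   0.1816  41.      68.7991   0.049 ]
 [  0.601    0.143   36.       8.3035   0.0491]
 [  0.5351   0.1843  17.     109.6402   0.0514]
 [  0.5966   0.1085  16.     -31.8402   0.052 ]
 [  0.5531   0.1875  15.      89.1743   0.0516]
 [  0.5976   0.1604  15.      28.4103   0.0514]
 [  0.6031   0.1254  15.     -11.7355   0.0517]
 [  0.5693   0.086   15.     -71.3192   0.0527]
 [  0.5513   0.0834  14.     -91.2459   0.0525]
 [  0.5866   0.1754   7.      49.1296   0.0523]]
```

```bash
python3 -c "
from auto import *
from scipy.optimize import least_squares as ls
for n in('w10','w11'):
    t=ticks(n);t=t[(abs(t[:,3])<135)];L=t[:,2]>30
    s=ls(lambda p:np.hypot(t[:,0]-p[0],t[:,1]-p[1])-np.where(L,p[2],p[3]),[.5524,.1359,.0495,.0515],loss='soft_l1',f_scale=3e-4).x
    print(n,s);lev(n,s[:2])
    im=cv2.imread(f'pics/{n}.png');c=cam('wrist',np.load(n+'.npy'));h=cv2.cvtColor(im,cv2.COLOR_BGR2HSV)
    m=cv2.inRange(h,np.array((18,130,60)),np.array((34,255,255)))
    y,x=np.nonzero(m);P=onz(c,np.c_[x,y],.0765)[:,:2]-s[:2];r=np.hypot(*P.T);k=(r>.05)&(r<.072)
    a=np.degrees(np.arctan2(*P[k].T[::-1]));print(' full tab',k.sum(),a.mean(),np.percentile(a,[5,95]),r[k].min(),r[k].max())
"
```

```text
w10 [0.5522 0.1354 0.0499 0.0519]
w10 C [0.5528 0.1347] red mean 40.219741410899665 mid 38.51345701195781 line 231 40.27358071075023 tab 82 39.06633917703503 tool [0.6069 0.1387 0.2228]
 full tab 99 39.05971384766923 [35.6797 42.4619] 0.0571024116119369 0.06674074258204558
w11 [0.5522 0.1353 0.0496 0.052 ]
w11 C [0.5527 0.1327] red mean 39.70751257354685 mid 39.63323413936918 line 94 40.37479698560225 tab 30 38.29146729960466 tool [0.5789 0.0875 0.224 ]
 full tab 55 38.857852362248984 [35.5895 42.5411] 0.058858504672458616 0.06706779840871484
```

The lever and tab agree within about 1° (0.3 minute), and two views are consistent on that. I check that the pack is still home, then hand in.

```bash
python3 -c "
from meas import *
im=read_camera('scene');cv2.imwrite('pics/s9.png',im);c=cam('scene')
for n in('s5','s9'):
  for b in blobs(masks(cv2.imread(f'pics/{n}.png'))['orange'],100):
    if 230<b[1][0]<300 and b[1][1]>100:print(n,b[0],onz(c,[b[1]],.102))
o=bot.get_obs();print(o['t'],o['contact_force']);print(bot.hand_in())"
```

```text
s5 168 [[0.5391 0.248  0.102 ]]
s9 189 [[0.538  0.2496 0.102 ]]
19.15 [ 0.0641 -0.1805  0.1827]
the job is handed in; nothing more can be done
None
```

I pushed the pack home against the tower, wound the lever past the red mark, and brought it back to about 1° (0.3 min) beyond the yellow tab by camera measurement; the job was handed in at about 19 s, and the hand-in returned no verdict.

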